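# Close up the photo printer

### The arm

A 7-joint arm with a two-finger parallel gripper is mounted at the origin on a cart in front of the work surface, level with it; the furniture and walls round the work are solid. World frame = base frame: x ahead of the robot, y to its left, z up, the work surface at z = 0. Lengths are in mm, angles in rad, forces in N, time in s.
With the tool pointing down it reaches from about 400 to 875 mm from the base axis. Payload 4.4 kg.
Tool frame: the origin (TCP) lies at the very end of the fingers, on their centre line; the grasp point (between the pads) lies 19 mm behind it (hold_point_z is the z of the grasp point in the tool frame, in mm); z points along the fingers, y is the line along which they close (so a half turn about z gives the same grasp; the last joint's range is limited). The gripper opens to 85 mm and grips with 20 to 120 N. Pads are 22 mm wide; open, the fingers measure 114 mm over their backs; the gripper's body (76 mm by 85 mm) begins 54 mm behind the grasp point. The pads swing forward as they close: fully open they stand 13 mm farther back than shut.
Start: joints at [-1.356, 0.628, 0.038, 1.517, -0.027, 0.996, -0.02], TCP at [180.106, 624.563, 231.313] pointing down, gripper open.
Joint ranges: [-3.06, 3.06], [-0.37, 2.12], [-1.25, 1.32], [0.18, 2.47], [-1.1, 4.24], [0.23, 1.98], [-2.94, 2.94]. Speed limits (rad/s): [2.57, 2.57, 3.14, 3.14, 3.14, 3.14, 3.14].

### API

Orientations are given as a unit quaternion [w, x, y, z].
In Python, from workcell import * gives the robot as it stands.
- The arm moves only by the shell command python3 -m pendant 'ROWS' [OPENING]. ROWS is JSON, a list of rows, each a list of 2 entries, a list of its own where there are three numbers: the shift along the world's x, y, z in m, then the turn about the world's z in degrees. A call has 1 to 10 rows; each row is the pose to reach, as a shift and turn from the pose commanded when the call began; what a row does not reach only later rows make up. A row lasts 1/8 s, in which the tool goes at most 62.5 mm and 10.7 degrees, less where a joint would pass 70% of its speed; a pose out of reach is approached as far as the arm can. A call with a gripper value outside its range is refused whole. OPENING is the opening in per cent of the stroke, from 0 (shut) to 100 (fully open), set as the call begins (- or left out, the last holds). The fingers move at their own pace and stop on an object; the grip force is fixed at half the most. Time passes only in rows, so rows that repeat a pose let the fingers close. It gives the time, the measured TCP pose, the force, the opening and the grip force at its end, in the units of the state.
- state(): the state, without advancing time (a new reading comes with each control period).
- grab_frame(name): name is "side" or "top" or "wrist"; returns a dict with "frame" (400x640x3 uint8, blue, green, red), "fx", "fy", "cx", "cy" (pixels), "xyz" and "rotation" of the camera in the world. Camera axes: x right, y up, looking along -z (the intrinsics and any distortion apply to the point x, -y, -z); pixel columns grow to the right and rows downward; lengths in mm; the calibration is good to about 2 mm. A picture is of the moment at which its call begins. There is no depth.
- close_job(): hands the job in; it is judged then, once.
The state is a dict: "t": time; "q": joint angles; "dq": joint speeds; "tau": joint torques, N m; "eef_pos": TCP position; "tool_rot": TCP orientation; "contact_force": force on the tool from outside, world axes, zero at the start; "wrist_torque": the same for the moment, N m; "finger_gap": finger opening in mm; "grasp_force": force on a finger pad.
Only numpy, scipy, OpenCV 4.12 (cv2) and the standard library are available. Lean on these libraries where they do the work, as an engineer would, in place of code of your own. Each camera call takes 0.05 s, during which the arm holds its last target. There are 200 camera calls.

### The job

Close up the photo printer so that no dust gets in: with your fingertips push the raised extension all the way down into the paper support, then fold the support forward until it lies flat on the printer's top, without slamming it, and push the paper cassette at the front fully in. Only push; do not pick anything up, do not move or lift the printer, and leave the mug, stapler, note pad and eraser where they are.

Things in the scene. Friction and masses are not known exactly. Their poses are not given: they have to be found in the camera images.
- printer: White compact photo printer, 2.4 kg, loose on rubber feet (a push of 12 to 20 N slides it). 180 deep (x) x 240 wide (y) x 93 mm high closed. Origin: centre of its underside. Front faces its -x, z up; turned 0.7 to 1.2 rad. The top's recess for the folded support lies between side rims, rear rim and a front console 28 mm deep, all rising to 93 mm. Buttons and display are not used.
- support (a joint): Angle of the paper support, a grey flap 120 long x 200 wide x 10 mm thick hinged at the printer's rear. 0 = folded forward flat, upper face 93 mm above the desk; 1.57 = upright; starts 1.68 to 1.80 (leaning back), stop at 1.85 rad. Stiff hinge (0.16 N m): stays at any angle. Folds by a push on its back near the free edge. Extension over 6 mm out: it strikes the console, cannot lie flat.
- extension (a joint): How far (m) the extension, a flat white plate 110 wide with a 9 mm thick top lip, stands out of the support's free edge; it slides in the support's plane. 0 = home (4 mm of the lip still shows beyond the edge), at most 0.052; starts at 0.032 to 0.050. Friction about 2 N, no spring.
- cassette (a joint): How far the paper cassette is pulled out at the printer's front, along the printer's -x, m. 0 = home, at most 0.050; starts at 0.028 to 0.046. Friction about 2 N, no spring.
- support_hinge (a point): Middle of the support's hinge axis (the axis is the printer's y): 68 mm behind the printer's origin along its x, 88 mm above the desk, at half the support's thickness.
- support_edge (a point): Middle of the support's free edge, 120 mm from the hinge, at half thickness. Axes turn with the support: -x points from the hinge to the free edge, z is the normal that points up when folded and to the rear when upright.
- extension_top (a point): Middle of the extension's top lip (its outermost edge, to be pushed), 124 mm + the extension's joint value from the hinge. Same axes as support_edge.
- cassette_front (a point): Centre of the outer face of the cassette's front plate (150 wide x 48 high x 14 mm thick, 10 to 58 mm above the desk; point at 34 mm). When home the face is 104 mm before the printer's origin, 14 mm proud of its front. Same axes as the printer.
- mug: Mug, 81 mm across, 113 mm with its handle, 101 high, left of the printer. Origin: centre of its underside. Leave alone.
- stapler: Desk stapler 150 x 38 x 46 mm, right of and behind the printer. Origin: centre of its underside. Leave alone.
- sticky_pad: Pad of notes 50 x 76 x 13 mm, right of the printer. Origin: centre of its underside. Leave alone.
- eraser: Eraser 58 x 23 x 12 mm, right of the printer. Origin: centre of its underside. Leave alone.

How it is judged (in metres and radians):
On the way, in this order (a step that is already met when the one before it is completed fails the run):
1. the extension is pushed home while the support still stands up (value of joint extension below 0.004 m and value of joint support above 1 rad), for 0.1 s.
2. the support lies folded flat on the printer, the extension still home (value of joint support below 0.04 rad and value of joint extension below 0.004 m), for 0.1 s.
At the end, for the whole second after the job is handed in: The extension is within 4 mm of home, the support within 0.04 rad of flat, the cassette within 4 mm of home; the printer stands level and still, within 30 mm of where it was (all of step 2 and value of joint cassette below 0.004 m and linear speed of printer below 0.01 m/s and distance of printer from where it was at the start of the episode below 0.03 m and angle between printer's own z axis and vertical below 0.03 rad); the robot touches nothing.
It fails at once if the printer is moved or lifted (over 30 mm) or tipped up (over 0.15 rad) (distance of printer from where it was at the start of the episode above 0.03 m or angle between printer's own z axis and vertical above 0.15 rad).
It fails at once if the printer is lifted off the desk (over 10 mm) (height (world z) of printer above 0.01 m).
It fails at once if the support is slammed (over 5 rad/s) (velocity of joint support below -5 rad/s).
It fails at once if the mug, stapler, note pad or eraser is displaced (over 20 mm) (distance of any of mug, stapler, sticky_pad, eraser from where it was at the start of the episode above 0.02 m).
It also fails if it takes over 45 s, if anything falls off the work surface, if the arm or the gripper's body presses on something with over 40 N, if the wrist force passes 120 N, or if a joint passes its speed limit or range.

## Working session

There is one attempt and no reset: what is moved stays moved. The work goes in short steps, Python scripts to look and compute and a shell command to move; the robot and the scene stay as the last step left them, time stands still between calls to the robot, and variables do not carry over. Pictures are saved under pics/ and viewed, at most 12 in all, crops included, and the job is handed in when it is done.

```bash
mkdir -p pics
cat > look.py <<'E'
from workcell import *
import cv2,numpy as np,sys,json
def snap(n,out):
    f=grab_frame(n); cv2.imwrite(f"pics/{out}.png",f["frame"]); np.save(f"pics/{out}.npy",{k:v for k,v in f.items() if k!="frame"},allow_pickle=True)
    return f
def load(out): return np.load(f"pics/{out}.npy",allow_pickle=True).item()
def ray(c,u,v):
    d=np.array([(u-c["cx"])/c["fx"],-(v-c["cy"])/c["fy"],-1.]); return np.array(c["xyz"],float),np.array(c["rotation"],float).reshape(3,3)@d
def onz(c,u,v,z):
    o,d=ray(c,u,v); return o+d*(z-o[2])/d[2]
def proj(c,p):
    q=np.array(c["rotation"],float).reshape(3,3).T@(np.array(p,float)-np.array(c["xyz"],float)); return np.array([c["cx"]+c["fx"]*q[0]/-q[2],c["cy"]-c["fy"]*q[1]/-q[2]])
E
python3 - <<'E'
from look import *
for n in("side","top"):
    f=snap(n,n+"0"); print({k:(np.round(v,3).tolist() if k!="frame" else 0) for k,v in f.items()})
a=[cv2.imread(f"pics/{n}0.png") for n in("side","top")]
print(state())
E
```

```text
{'frame': 0, 'fx': 412.523, 'fy': 412.523, 'cx': 318.265, 'cy': 195.065, 'xyz': [71.608, -716.187, 606.491], 'rotation': [0.827, 0.484, -0.148, -0.244]}
{'frame': 0, 'fx': 424.848, 'fy': 424.848, 'cx': 314.157, 'cy': 196.309, 'xyz': [383.797, 58.275, 1332.029], 'rotation': [-0.697, -0.059, 0.067, 0.712]}
{'t': 0.1, 'q': array([-1.35581093,  0.62924151,  0.03844144,  1.51827605, -0.02699256,
        0.99629099, -0.02001589]), 'dq': array([ 0.00096936, -0.00181821,  0.00174605, -0.00308754, -0.00132046,
       -0.00130936, -0.00021626]), 'tau': array([ 2.15457061e-03, -5.64532006e+01,  1.23022892e+00, -1.93969309e+01,
        1.12469608e-02,  5.51918245e-03, -4.04276676e-06]), 'eef_pos': array([179.93735827, 624.01462456, 230.48626263]), 'tool_rot': array([-1.08454340e-04,  1.39936530e-01,  9.90160112e-01, -8.42076671e-04]), 'contact_force': array([ 0.47575533, -0.16542926, -0.72581109]), 'wrist_torque': array([ 0.03336317, -0.03906947,  0.04338268]), 'grasp_force': 0.0, 'finger_gap': 85.41854882333405}
```

```bash
python3 - <<'E'
s=open('look.py').read()
s=s.replace('np.array(c["rotation"],float).reshape(3,3)','R(c)').replace('def snap','from scipy.spatial.transform import Rotation as Ro\ndef R(c): return Ro.from_quat(np.array(c["rotation"],float)[[1,2,3,0]]).as_matrix()\ndef snap',1)
open('look.py','w').write(s)
E
python3 -c "
from look import *
for n in('side0','top0'): c=load(n);print(onz(c,320,200,0))"
```

```text
[658.49265674 163.85633752   0.        ]
[613.26592645  22.29033798   0.        ]
```

View pics/side0.png

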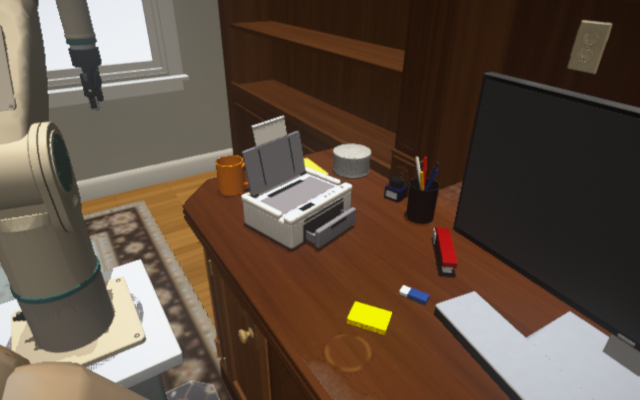

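View pics/top0.png

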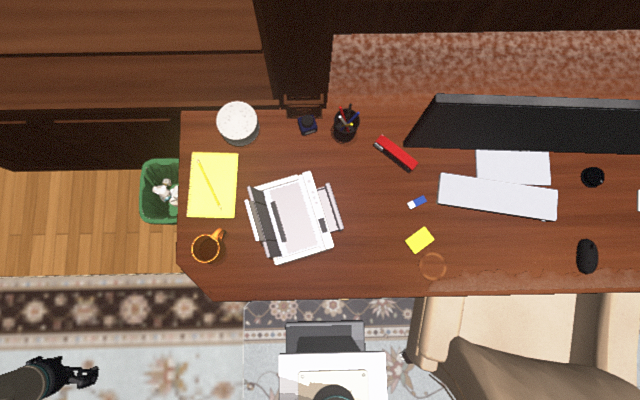

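Run:
```python
from look import *
c=load('top0')
for p in [(295,215),(335,205),(310,172),(332,247)]: print(p,onz(c,*p,90).round())
t=cv2.imread('pics/top0.png')[160:275,180:360]
s=cv2.imread('pics/side0.png')[110:255,200:370]
cv2.imwrite('pics/c1.png',cv2.resize(t,None,fx=4.4,fy=4.4,interpolation=cv2.INTER_CUBIC))
cv2.imwrite('pics/c2.png',cv2.resize(s,None,fx=4,fy=4,interpolation=cv2.INTER_CUBIC))
```

```text
(295, 215) [554.  99.  90.]
(335, 205) [582. -19.  90.]
(310, 172) [684.  53.  90.]
(332, 247) [458.  -7.  90.]
```

View pics/c1.png

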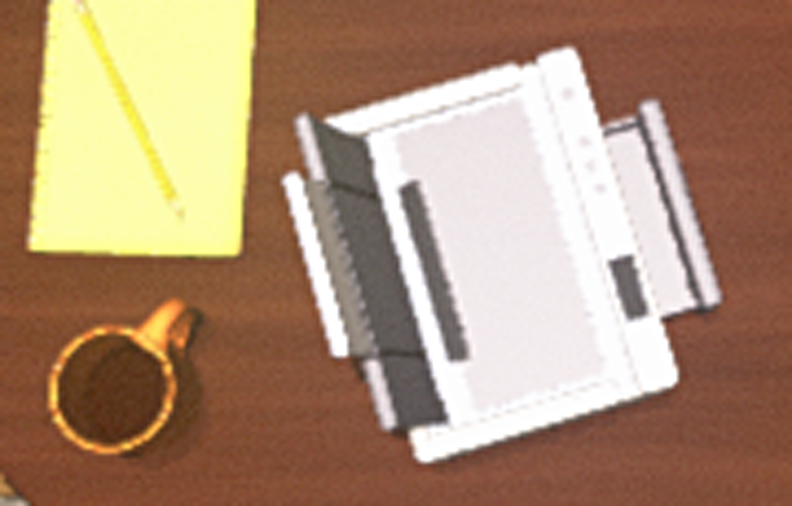

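View pics/c2.png

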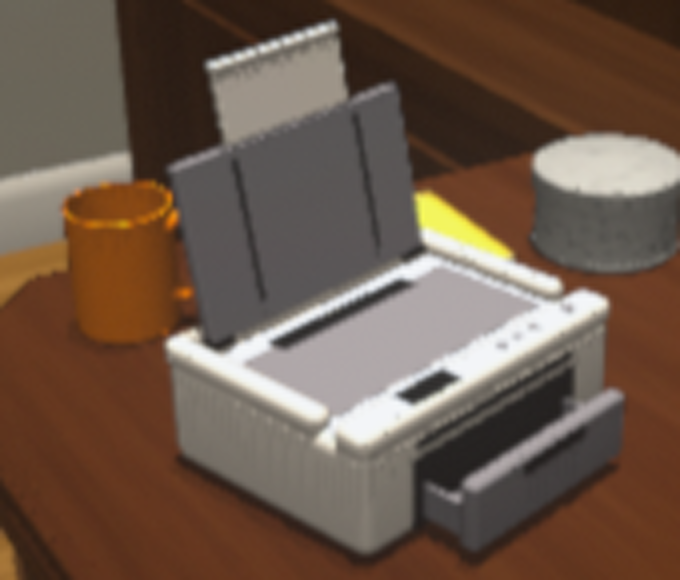

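```bash
cat > geo.py <<'E'
from look import *
from scipy.optimize import least_squares
T=load('top0');S=load('side0')
tp=lambda x,y:(180+x/4.4-.4,160+y/4.4-.4); sp=lambda x,y:(200+x/4-.4,110+y/4-.4)
def tri(a,b):
    o1,d1=ray(T,*a);o2,d2=ray(S,*b); d1/=np.linalg.norm(d1);d2/=np.linalg.norm(d2)
    k=np.linalg.lstsq(np.c_[d1,-d2],o2-o1,rcond=None)[0]; p,q=o1+k[0]*d1,o2+k[1]*d2
    return (p+q)/2,np.linalg.norm(p-q)
E
python3 - <<'E'
from geo import *
im=cv2.imread('pics/top0.png'); h=cv2.cvtColor(im,cv2.COLOR_BGR2HSV)
m=((h[...,2]>150)&(h[...,1]<60)).astype(np.uint8)
cs,_=cv2.findContours(m,cv2.RETR_EXTERNAL,cv2.CHAIN_APPROX_NONE)
c=max([c for c in cs if 250<c[:,0,0].mean()<340 and 180<c[:,0,1].mean()<250],key=len)[:,0,:]
P=np.array([onz(T,u,v,93)[:2] for u,v in c])
def fit(a,b,tol=6):
    a=onz(T,*tp(*a),93)[:2];b=onz(T,*tp(*b),93)[:2];d=(b-a)/np.linalg.norm(b-a);n=np.array([-d[1],d[0]])
    r=P-a;s=(abs(r@n)<tol)&(r@d>0)&(r@d<np.linalg.norm(b-a))
    vx,vy,x,y=cv2.fitLine(P[s].astype(np.float32),cv2.DIST_HUBER,0,.01,.01).ravel();print(s.sum(),np.arctan2(vy,vx),(x,y));return np.array([vx,vy]),np.array([x,y])
fr=fit((585,75),(605,135)) ; f2=fit((663,330),(672,365)); f3=fit((585,75),(672,365))
near=fit((430,458),(650,392)); far=fit((350,118),(510,68))
E=lambda l,q:np.cross(l[0],q-l[1])
print('width',abs(E(near,far[1])),abs(E(far,near[1])))
def it(l,k): s=np.linalg.solve(np.c_[l[0],-k[0]],k[1]-l[1]);return l[1]+s[0]*l[0]
print(it(f3,near),it(f3,far))
for n,a,b in [('lip near',(342,356),(208,66)),('lip far',(290,176),(338,25)),('edge near',(388,430),(172,168)),('edge far',(303,115),(397,86)),('cass near top',(715,303),(468,480)),('cass far top',(655,100),(622,393))]:
    p,g=tri(tp(*a),sp(*b));print(n,p.round(1),round(g,1))
E
```

```text
17 0.3594762 (np.float32(647.4188), np.float32(40.31545))
8 0.32001287 (np.float32(482.81177), np.float32(-5.9575))
31 0.27540457 (np.float32(577.02576), np.float32(20.552843))
50 -1.2970077 (np.float32(433.54092), np.float32(79.95925))
37 -1.2970396 (np.float32(660.71893), np.float32(151.38676))
width 238.02904 238.02881
[459.54794  -12.644678] [688.60406   52.083244]
lip near [468.9 189.6 256.6] 0.7
lip far [575.7 219.6 255.7] 3.6
edge near [429.4 168.  205. ] 3.0
edge far [621.9 220.2 203.9] 1.6
cass near top [514.3 -40.   62.8] 0.6
cass far top [657.3  -3.2  58. ] 1.0<stdin>:13: DeprecationWarning: Arrays of 2-dimensional vectors are deprecated. Use arrays of 3-dimensional vectors instead. (deprecated in NumPy 2.0)
```

```bash
python3 -m pendant '[[[0.03,-0.02,0.06],-8],[[0.07,-0.06,0.09],-18],[[0.11,-0.11,0.09],-28],[[0.15,-0.16,0.09],-38],[[0.19,-0.21,0.09],-48],[[0.23,-0.26,0.09],-58],[[0.27,-0.31,0.09],-58.3],[[0.31,-0.36,0.09],-58.3],[[0.342,-0.405,0.09],-58.3],[[0.342,-0.419,0.09],-58.3]]' 0
python3 -m pendant '[[[0,0,0],0],[[0,0,0],0]]'
python3 - <<'E'
from geo import *
s=state();print(s['eef_pos'],s['tool_rot'],s['contact_force'],s['finger_gap'],s['q'].round(2))
a=snap('side','s1');b=snap('top','t1')
t=cv2.resize(b['frame'][140:275,190:360],None,fx=3,fy=3,interpolation=2);q=cv2.resize(a['frame'][20:250,190:370],None,fx=2.2,fy=2.2,interpolation=2)
o=np.zeros((510,920,3),np.uint8)[:, :];h=max(t.shape[0],q.shape[0])
o=np.zeros((600,800,3),np.uint8);t=cv2.resize(t,(400,int(t.shape[0]*400/t.shape[1])));o[:t.shape[0],:400]=t;o[:q.shape[0],402:402+q.shape[1]]=q[:, :398]
cv2.imwrite('pics/v1.png',o)
E
```

```text
t: 1.35
eef_pos: [524.4, 200.6, 321.1]
tool_rot: [0.001, 0.607, 0.795, -0.001]
contact_force: [0.2, 0.9, -1.2]
finger_gap: 0.4
grasp_force: 0.0
t: 1.6
eef_pos: [521.3, 207.4, 321.0]
tool_rot: [-0.001, 0.604, 0.797, 0.0]
contact_force: [0.2, 0.6, -0.8]
finger_gap: 0.0
grasp_force: 0.0
[521.26814053 207.44891238 321.01352013] [-7.41648331e-04  6.03631511e-01  7.97263090e-01  1.21831054e-04] [ 0.1607683   0.5750926  -0.82416174] 0.025266859249620518 [-0.69  0.43  0.39  1.65 -0.18  1.09  0.03]
```

View pics/v1.png

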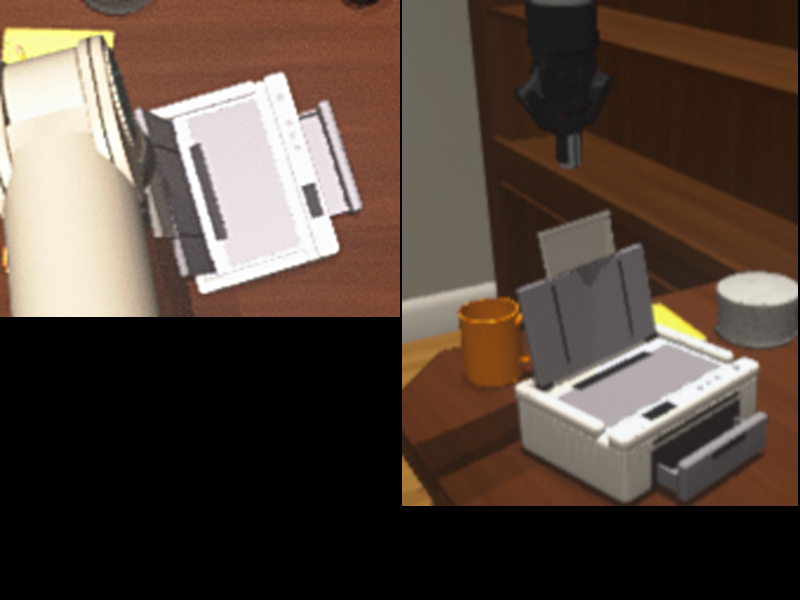

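```bash
python3 -m pendant '[[[0,-0.001,-0.03],0],[[0,-0.001,-0.05],0],[[0,-0.001,-0.056],0],[[0,-0.001,-0.06],0],[[0,-0.001,-0.06],0]]'
python3 - <<'E'
from look import *
a=snap('side','s2');w=snap('wrist','w2');print(proj(a,state()['eef_pos']),np.round(state()['eef_pos'],1),state()['contact_force'])
q=cv2.resize(a['frame'][90:190,210:330],None,fx=4,fy=4,interpolation=2)
o=np.zeros((400,800,3),np.uint8);o[:,:400]=cv2.resize(q,(480,400))[:,:400];o[:250,400:]=cv2.resize(w['frame'],(400,250));cv2.imwrite('pics/v2.png',o)
E
```

```text
t: 2.33
eef_pos: [522.3, 205.0, 261.7]
tool_rot: [0.0, 0.604, 0.797, 0.0]
contact_force: [0.7, -0.9, 0.8]
finger_gap: 0.1
grasp_force: 0.0
[267.91647561 118.6115813 ] [522.5 204.8 262. ] [-0.10172344  0.20321855  0.58587814]
```

View pics/v2.png

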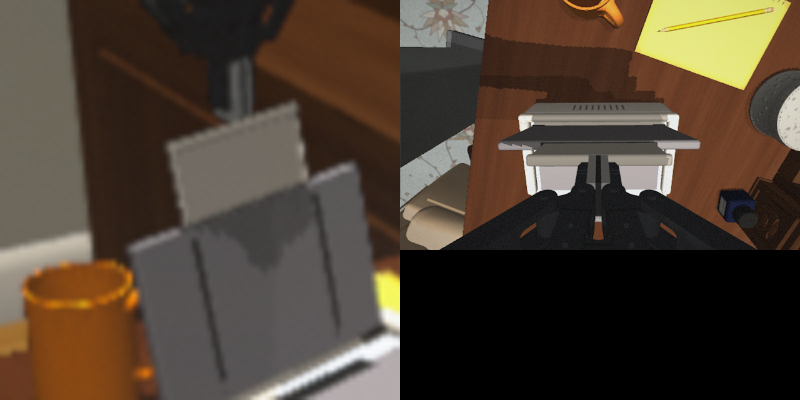

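```bash
python3 -m pendant '[[[0,0,-0.005],0],[[0.0003,-0.001,-0.010],0],[[0.0006,-0.002,-0.015],0],[[0.0008,-0.003,-0.020],0],[[0.001,-0.004,-0.025],0],[[0.0013,-0.005,-0.03],0],[[0.0016,-0.006,-0.035],0],[[0.0019,-0.007,-0.040],0],[[0.002,-0.0075,-0.043],0],[[0.002,-0.0075,-0.043],0]]'
python3 - <<'E'
from look import *
a=snap('side','s3');print(proj(a,state()['eef_pos']),np.round(state()['eef_pos'],1),state()['contact_force'])
q=cv2.resize(a['frame'][90:190,210:330],None,fx=4,fy=4,interpolation=2);cv2.imwrite('pics/v3.png',q)
E
```

```text
t: 3.68
eef_pos: [523.4, 196.9, 217.8]
tool_rot: [-0.001, 0.605, 0.797, -0.001]
contact_force: [-0.6, -0.6, 0.3]
finger_gap: -0.2
grasp_force: 0.0
[270.43247397 135.76642842] [523.3 196.9 217.9] [ 0.16796499 -0.71950019 -0.06559417]
```

View pics/v3.png

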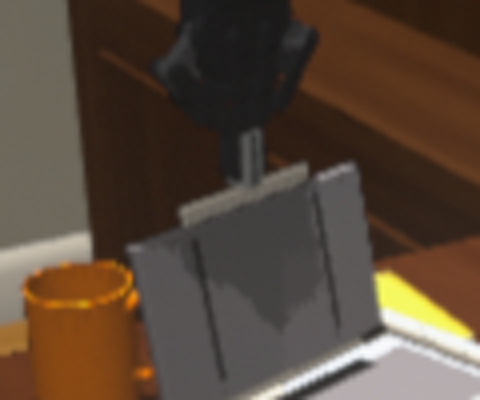

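```bash
python3 -m pendant '[[[0.0003,-0.001,-0.004],0],[[0.0005,-0.0015,-0.007],0],[[0.0005,-0.0017,-0.009],0],[[0.0005,-0.0017,-0.009],0]]'; python3 -m pendant '[[[0,0,-0.001],0],[[0,0,-0.002],0],[[0,0,-0.002],0]]'
```

```text
t: 4.22
eef_pos: [524.1, 195.5, 209.9]
tool_rot: [-0.001, 0.604, 0.797, -0.0]
contact_force: [-3.7, 0.5, 8.2]
finger_gap: -0.2
grasp_force: 3.7
t: 4.6
eef_pos: [524.2, 196.3, 209.4]
tool_rot: [-0.001, 0.604, 0.797, 0.001]
contact_force: [-6.9, 0.7, 17.4]
finger_gap: -0.1
grasp_force: 8.9
```

```bash
python3 -m pendant '[[[0,0,0.01],0],[[0,0,0.025],0],[[-0.004,0.014,0.025],0],[[-0.008,0.029,0.025],0],[[-0.009,0.033,0.02],0],[[-0.009,0.033,0],0],[[-0.009,0.033,-0.015],0],[[-0.009,0.033,-0.017],0],[[-0.009,0.033,-0.017],0]]'
python3 - <<'E'
from look import *
a=snap('side','s4');w=snap('wrist','w4');print(np.round(state()['eef_pos'],1),state()['contact_force'])
f=np.array([.27,-.963])
h=np.array([531.4,171.9]); 
for p in np.arange(1.765,-.01,-.15).tolist()+[0]:
    r=108 
    x=r*np.cos(p)-5*np.sin(p)-11; z=88+r*np.sin(p)+5*np.cos(p)
    print(round(p,2),np.round(h+x*f,0),round(z))
q=cv2.resize(a['frame'][90:190,210:330],None,fx=4,fy=4,interpolation=2)
o=np.zeros((400,800,3),np.uint8);o[:,:400]=cv2.resize(q,(480,400))[:,:400];o[:250,400:]=cv2.resize(w['frame'],(400,250));cv2.imwrite('pics/v4.png',o)
E
```

```text
t: 5.72
eef_pos: [515.8, 228.2, 190.3]
tool_rot: [0.0, 0.605, 0.797, -0.0]
contact_force: [0.9, -0.0, -0.4]
finger_gap: 0.2
grasp_force: 0.0
[516.1 228.4 190.8] [-0.03614928 -0.13591637  0.60738591]
1.76 [521. 207.] 193
1.61 [526. 192.] 196
1.47 [530. 176.] 196
1.32 [535. 161.] 194
1.17 [539. 146.] 189
1.02 [543. 132.] 182
0.87 [546. 119.] 173
0.72 [550. 107.] 163
0.57 [552.  97.] 150
0.42 [555.  89.] 136
0.27 [556.  83.] 121
0.12 [557.  80.] 105
0 [558.  78.] 93
```

View pics/v4.png

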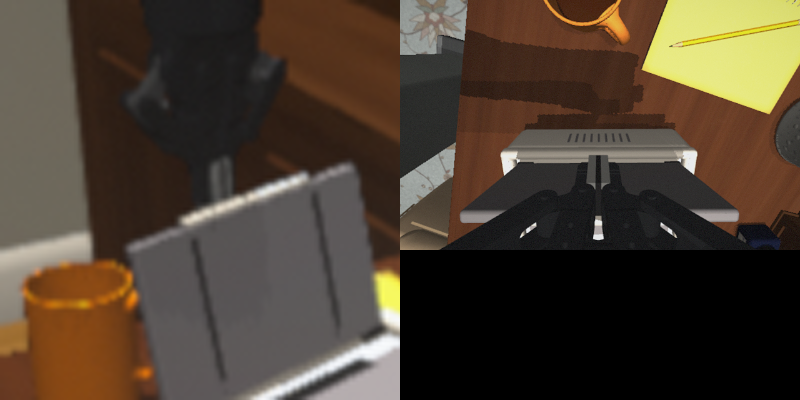

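```bash
python3 -m pendant '[[[0.005,-0.019,0.002],0],[[0.009,-0.032,0.004],0],[[0.013,-0.046,0.005],0],[[0.018,-0.062,0.003],0],[[0.022,-0.077,-0.001],0],[[0.026,-0.091,-0.007],0],[[0.029,-0.104,-0.015],0],[[0.032,-0.115,-0.023],0],[[0.0335,-0.121,-0.029],0],[[0.0335,-0.121,-0.029],0]]'
python3 - <<'E'
from look import *
a=snap('side','s5');w=snap('wrist','w5')
q=cv2.resize(a['frame'][90:250,220:380],(400,400),interpolation=2)
o=np.zeros((400,800,3),np.uint8);o[:,:400]=q;o[:250,400:]=cv2.resize(w['frame'],(400,250));cv2.imwrite('pics/v5.png',o)
E
```

```text
t: 7.08
eef_pos: [548.6, 106.5, 160.5]
tool_rot: [-0.0, 0.605, 0.796, -0.001]
contact_force: [1.0, 0.1, 1.2]
finger_gap: 0.4
grasp_force: 0.0
```

View pics/v5.png

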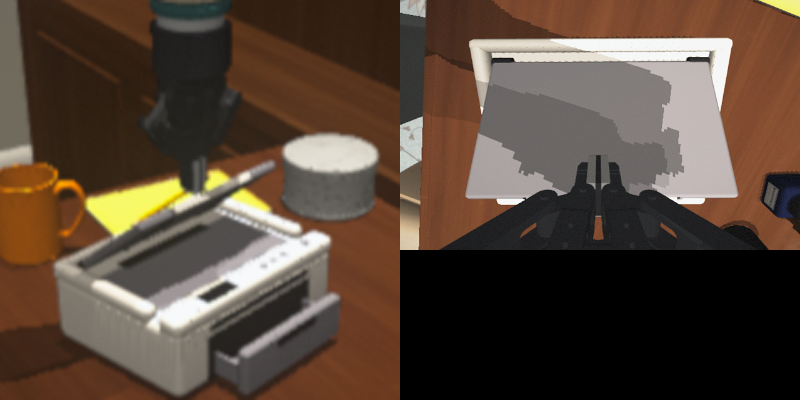

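```bash
python3 -m pendant '[[[0.003,-0.01,-0.011],0],[[0.005,-0.016,-0.02],0],[[0.006,-0.02,-0.03],0],[[0.007,-0.023,-0.039],0],[[0.008,-0.026,-0.047],0],[[0.008,-0.027,-0.054],0],[[0.009,-0.029,-0.06],0],[[0.009,-0.029,-0.065],0],[[0.009,-0.029,-0.067],0],[[0.009,-0.029,-0.068],0]]';python3 -m pendant '[[[0,0,-0.001],0],[[0,0,-0.002],0],[[0,0,-0.002],0]]'
```

```text
t: 8.43
eef_pos: [558.1, 78.3, 93.3]
tool_rot: [0.0, 0.605, 0.797, 0.0]
contact_force: [-1.0, -0.8, -0.3]
finger_gap: 0.1
grasp_force: 0.3
t: 8.8
eef_pos: [558.2, 78.3, 92.9]
tool_rot: [0.0, 0.605, 0.797, 0.0]
contact_force: [-3.5, -0.8, 12.9]
finger_gap: -0.2
grasp_force: 6.3
```

```bash
python3 -m pendant '[[[0,0,0.02],0],[[0.002,-0.006,0.037],0],[[0.012,-0.045,0.037],0],[[0.024,-0.088,0.037],0],[[0.037,-0.133,0.037],0],[[0.038,-0.136,0.02],0],[[0.038,-0.136,-0.02],0],[[0.038,-0.136,-0.045],0],[[0.038,-0.136,-0.053],0],[[0.038,-0.136,-0.053],0]]'
python3 - <<'E'
from look import *
a=snap('side','s6');w=snap('wrist','w6');f=np.array([.27,-.963]);print((state()['eef_pos'][:2]-[549.8,106.4])@f,state()['eef_pos'],state()['contact_force'])
q=cv2.resize(a['frame'][130:270,230:370],(400,400),interpolation=2)
o=np.zeros((400,800,3),np.uint8);o[:,:400]=q;o[:250,400:]=cv2.resize(w['frame'],(400,250));cv2.imwrite('pics/v6.png',o)
E
```

```text
t: 10.05
eef_pos: [595.9, -57.0, 38.1]
tool_rot: [-0.0, 0.604, 0.797, -0.0]
contact_force: [1.0, 1.3, -0.2]
finger_gap: -0.5
grasp_force: 0.0
170.47266781687483 [596.87353966 -57.42431164  39.24487594] [ 0.77819904 -0.34468215 -0.31803583]
```

View pics/v6.png

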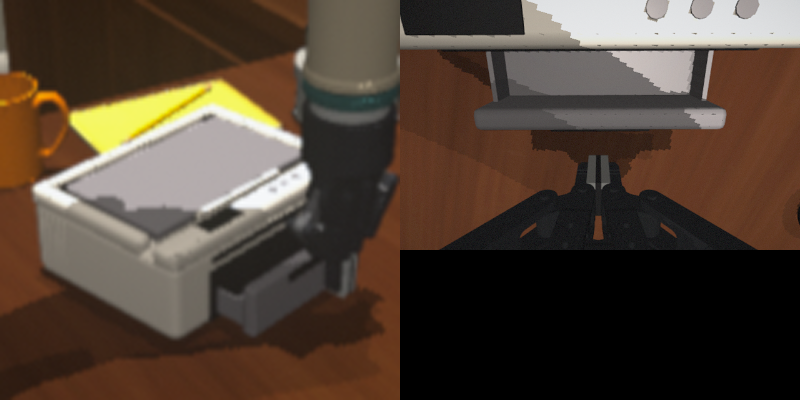

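```bash
python3 -m pendant '[[[-0.002,0.008,0],0],[[-0.004,0.015,0],0],[[-0.006,0.022,0],0],[[-0.008,0.029,0],0],[[-0.010,0.035,0],0],[[-0.0115,0.041,0],0],[[-0.013,0.046,0],0],[[-0.013,0.046,0],0]]'; python3 -m pendant '[[[-0.0008,0.003,0],0],[[-0.0013,0.005,0],0],[[-0.0013,0.005,0],0]]'; python3 -c "
from look import *
print((state()['eef_pos'][:2]-[549.8,106.4])@np.array([.27,-.963]))"
```

```text
t: 11.15
eef_pos: [582.6, -10.5, 38.1]
tool_rot: [-0.001, 0.604, 0.797, 0.0]
contact_force: [-0.2, -0.4, 1.0]
finger_gap: 0.1
grasp_force: 0.0
t: 11.52
eef_pos: [581.3, -6.5, 38.1]
tool_rot: [-0.0, 0.605, 0.797, -0.0]
contact_force: [-0.3, -0.7, -0.6]
finger_gap: 0.4
grasp_force: 0.6
117.25285782318991
```

```bash
python3 -m pendant '[[[-0.0005,0.002,0],0],[[-0.0005,0.002,0],0],[[-0.0005,0.002,0],0]]'; python3 -m pendant '[[[-0.0005,0.002,0],0],[[-0.0005,0.002,0],0],[[-0.0005,0.002,0],0]]'
```

```text
t: 11.9
eef_pos: [581.1, -4.4, 38.3]
tool_rot: [-0.0, 0.604, 0.797, 0.0]
contact_force: [-0.8, -1.9, -0.6]
finger_gap: -0.2
grasp_force: 0.5
t: 12.28
eef_pos: [581.0, -3.5, 38.3]
tool_rot: [0.0, 0.605, 0.796, -0.0]
contact_force: [-0.3, -5.1, -0.5]
finger_gap: -0.1
grasp_force: 2.4
```

```bash
python3 -m pendant '[[[-0.0005,0.002,0],0],[[-0.0005,0.002,0],0],[[-0.0005,0.002,0],0]]'; python3 -m pendant '[[[0.004,-0.015,0],0],[[0.011,-0.04,0],0],[[0.011,-0.04,0.02],0],[[0.014,-0.05,0.06],0],[[0.02,-0.1,0.1],0],[[0.03,-0.15,0.12],0],[[0.03,-0.2,0.12],0],[[0.03,-0.2,0.12],0]]'
python3 - <<'E'
from look import *
a=snap('side','s7');b=snap('top','t7')
q=cv2.resize(a['frame'][130:270,230:370],(400,400),interpolation=2);t=cv2.resize(b['frame'][160:270,240:350],(400,400),interpolation=2)
cv2.imwrite('pics/v7.png',np.hstack([q,t]));print(state()['contact_force'])
E
```

```text
t: 12.65
eef_pos: [581.0, -3.4, 38.4]
tool_rot: [0.002, 0.605, 0.796, -0.001]
contact_force: [0.1, -8.3, -2.3]
finger_gap: 0.1
grasp_force: 4.2
t: 13.65
eef_pos: [609.6, -206.6, 159.2]
tool_rot: [0.001, 0.607, 0.794, -0.001]
contact_force: [-0.9, 0.3, 0.3]
finger_gap: 0.4
grasp_force: 0.0
[-0.2207977   1.29779737 -0.95312151]
```

View pics/v7.png

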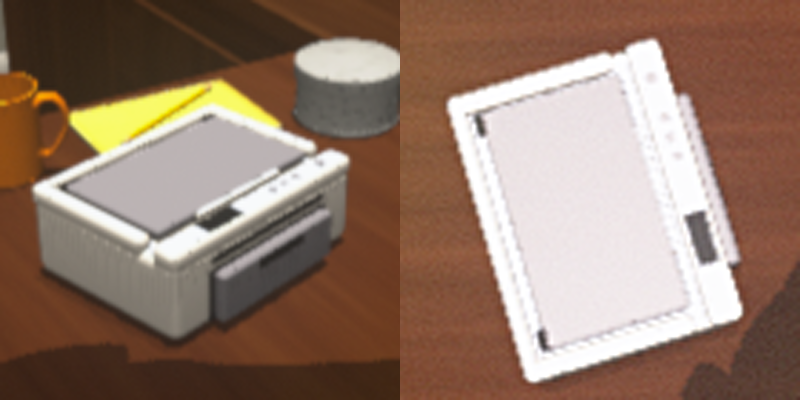

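The side and top views show the support flat, its lip flush, and the cassette plate in. The plate is about 14 mm proud of the front, which is its home position.

```bash
python3 -c "
from workcell import *
print(close_job())"
```

```text
the job is handed in; nothing more can be done
None
```

I pushed the extension home, folded the support flat and pushed the cassette fully in. I then handed the job in at about 14 s with the arm clear; the hand-in call gave no verdict.

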